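Push up the sampling hood window to the height marker

ROBOT

A 7-joint arm with a two-finger parallel gripper is mounted at the origin on the work surface. World frame = base frame: x ahead of the robot, y to its left, z up, the work surface at z = 0. Lengths are in m, angles in degrees, forces in N, time in s.
With the tool pointing down it reaches from about 0.425 to 0.875 m from the base axis. Payload 4.7 kg.
Tool frame: the origin (TCP) lies midway between the tips of the shut fingers; the grasp point (between the pads) lies 19 mm behind it; z points along the fingers, x is the direction in which the jaws open and shut, and the axes are right-handed (so a half turn about z gives the same grasp; the last joint's range is limited). The gripper opens to 87 mm and grips with 3 to 60 N. Pads are 19 mm wide; open, the fingers measure 117 mm over their backs; the gripper's body (75 mm by 190 mm) begins 51 mm behind the grasp point.
Start: joints at [-69.093, 18.392, -4.016, 83.108, 1.295, 78.541, -3.26], TCP at [0.223, 0.61, 0.189] pointing down, gripper open.
Joint ranges: [-163.93, 163.93], [-17.29, 119.83], [-79.2, 71.16], [3.27, 140.29], [-89.18, 269.18], [5.43, 117.66], [-154.24, 154.24]. Speed limits (degrees/s): [147.25, 147.25, 180, 180, 180, 180, 180].

INTERFACE

Orientations are given as [roll, pitch, yaw] about the fixed x, y, z axes, in that order (R = Rz(yaw) Ry(pitch) Rx(roll)).
In Python, from cell import telemetry, optics, env gives the robot as it stands.
- The arm moves only by the tool arm_command, never from a script. Its arguments are lists of equal length, an entry for each row: "translation": the shift along the tool's x, y, z in cm, a list of three; "twist": the turn about the tool's z in degrees. In form: {"translation": [[x, y, z], ...], "twist": [twist, ...]}. A call has 1 to 10 rows; each row shifts and turns the pose as measured when the row begins, along the tool's axes as they then stand; what a row does not reach is not made up. A row lasts 1/8 s, in which the tool goes at most 62.5 mm and 10.7 degrees, less where a joint would pass 70% of its speed; a pose out of reach is approached as far as the arm can. A call is refused whole if a number of a shift passes 6.25 or a number of a turn 10.7, either way. A call with a gripper value outside its range is refused whole. "grip" is the opening in per cent of the stroke, from 0 (shut) to 100 (fully open), set as the call begins (left out, the last holds). The fingers move at their own pace and stop on an object; "force" is the grip in N (left out, the last holds). Time passes only in rows, so rows that do not move let the fingers close. It gives the time, the measured TCP pose, the force and the opening at its end, in the units of the state.
- telemetry.get_obs(): the state, without advancing time (a new reading comes with each control period).
- optics.read_camera(name): name is "scene" or "side" or "wrist"; returns a dict with "img" (480x640x3 uint8, blue, green, red), "fx", "fy", "cx", "cy" (pixels), "dist" ([k1, k2, p1, p2, k3] as OpenCV has them; the pictures are not rectified), "extrinsics" (4x4, takes a point from camera to world coordinates); the wrist camera has in their place "hand_eye" (4x4, takes a point from camera to tool coordinates, whose origin is the TCP and whose axes are the tool frame's). Camera axes: x right, y up, looking along -z (the intrinsics and any distortion apply to the point x, -y, -z); pixel columns grow to the right and rows downward; lengths in m; the calibration is good to about 2 mm. A picture is of the moment at which its call begins: read the wrist's pose just before it. There is no depth.
- env.sign_off(): hands the job in, once; it reports no verdict.
The state is a dict: "time_s": time; "qpos": joint angles; "joint_velocities": joint speeds; "effort": joint torques, N m; "tool_pos": TCP position; "tool_rot": TCP orientation; "force": force on the tool from outside, world axes, zero at the start; "wrist_torque": the same for the moment, N m; "grip_width": finger opening in m.
Only numpy, scipy, OpenCV 4.12 (cv2) and the standard library are available. Lean on these libraries where they do the work, as an engineer would, in place of code of your own. Each camera call takes 0.05 s, during which the arm holds its last target. There are 200 camera calls.

TASK

Open the sampling hood: with the fingertips, push its sliding window slowly up from beneath the lip along its lower edge, until the lip stands level with the small marker block clamped on the left rail, then take the hand away so the window stays there. Push only, do not pinch the lip between the fingers; leave the marker where it is clamped and leave the bottle, tip box and jar standing undisturbed.

Things in the scene. Friction and masses are not known exactly. Their poses are not given: they have to be found in the camera images.
- hood: Fixed white bench-top hood, 340 deep (x), 380 wide (y), about 385 high; origin at the centre of its underside on the bench, x from its front into it, y to its left seen from the robot, z up. In front a 90 high sill (face 170 before the origin); above it the window plane, leaning back from the robot 40 deg (0.70 rad) from vertical, between two aluminium rails 24 wide.
- window (a joint): Height of the sliding window, in m along its leaning slope: 0 shut on the sill, grows to 0.2 as it goes up and back. The window (clear panel in an aluminium frame, 326 wide, 170 along the slope) is counterweighted: it stays where it is left and takes about 1 to 5 N along the slope to move either way.
- lip (a point): Black bar along the window's lower edge, rising with it: 326 long (y), 32 out from the window's face, 12 thick. Origin on that face at the middle of the lip's underside; x square into the window plane (inward, downward): the lip spans x = -0.032 to 0; y to the left; z up the slope, the sliding direction. Underside: z = 0, open below. On top a 4 thick aluminium cover, set back 10 from the nose. Shut, it is level with the sill's top.
- lip_under (a point): Point on the underside of the lip, at mid length, 18 out from the window's face; axes as the lip's.
- lip_end (a point): Centre of the lip's left end face (18 out from the window's face, mid thickness); axes as the lip's (z up the slope).
- mark (a point): The height to reach: the lip's left end face is here when the lip is exactly level with the middle of the marker, a black block 26 wide and 16 tall along the slope with a steel screw head, clamped on the left rail just outside the lip's left end (its centre is 16 to the left of this point). Axes as the lip's; z up the slope.
- solvent_bottle: Loose glass bottle with screw cap, 72 diameter, 160 high, beside the hood; origin at the centre of its base. Bystander.
- tip_box: Loose closed pipette-tip box 85 x 120 x 62 high, beside the hood; origin at the centre of its underside. Bystander.
- standard_jar: Loose small amber jar 40 diameter, 55 high, on the bench before a front corner of the hood; origin at the centre of its base. Bystander.

How it is judged:
By the outcome, as a careful person would: the job done as asked, in the order asked, and still so for the second after the job is handed in, with the robot touching nothing.
It also fails if it takes over 35 s, if anything falls off the work surface, if the arm or the gripper's body presses on something with over 40 N, if the wrist force passes 120 N, or if a joint passes its speed limit or range.

## Working session

There is one attempt and no reset: what is moved stays moved. The work goes in short steps, Python scripts to look and compute and a tool call to move; the robot and the scene stay as the last step left them, time stands still between calls to the robot, and variables do not carry over. Pictures are saved under pics/ and viewed, about 8 in all and at most 12, crops included, and the job is handed in when it is done.

Besides the shell and the picture viewer there is one more tool, called after "Call:" by a JSON object that holds its "fn" and its "kwargs". arm_command: Moves the arm, as the interface text tells. Its arguments: {"type":"object","properties":{"translation":{"type":"array","items":{"type":"array","items":{"type":"number"}}},"twist":{"type":"array","items":{"type":"number"}},"grip":{"type":"number"},"force":{"type":"number"}},"required":["translation","twist"]}

```bash
ls; mkdir -p pics; python3 - <<'E'
from cell import telemetry, optics, env
import cv2,numpy as np
o=telemetry.get_obs();print(o)
for n in("scene","side"):
    c=optics.read_camera(n);cv2.imwrite(f"pics/{n}0.png",c["img"])
    print(n,{k:np.round(v,4).tolist() for k,v in c.items() if k!="img"})
c=optics.read_camera("wrist");print({k:np.round(v,4).tolist() for k,v in c.items() if k!="img"})
E
```

```text
pics
{'time_s': 0.0, 'qpos': array([-69.09153179,  18.43926251,  -4.01602131,  83.17456041,
         1.29656215,  78.54019312,  -3.25838157]), 'joint_velocities': array([ 0.08665266, -0.03210405, -0.00821501,  0.04290417,  0.02846587,
        0.01841717,  0.05237299]), 'effort': array([-3.94830695e-04, -4.91292679e+01, -4.03837385e-01, -3.12530637e+01,
       -6.37247809e-02,  4.39531286e-02,  1.72522869e-04]), 'tool_pos': array([0.22323072, 0.60981362, 0.18746234]), 'tool_rot': array([1.79992921e+02, 1.08684950e-01, 6.99036622e+01]), 'force': array([-0.94052147,  0.29599178,  0.54797971]), 'wrist_torque': array([ 0.0417417 ,  0.00699922, -0.03093588]), 'grip_width': 0.08683750548990218}
scene {'fx': 434.3308, 'fy': 434.3308, 'cx': 321.1895, 'cy': 243.9395, 'dist': [-0.0821, 0.0, 0.0, 0.0, 0.0], 'extrinsics': [[-0.722, -0.5912, 0.3595, 0.9195], [0.6919, -0.6101, 0.3861, 0.3479], [-0.009, 0.5274, 0.8495, 0.8841], [0.0, 0.0, 0.0, 1.0]]}
side {'fx': 552.5932, 'fy': 552.5932, 'cx': 320.2902, 'cy': 243.659, 'dist': [-0.0457, 0.0, 0.0, 0.0, 0.0], 'extrinsics': [[-0.884, 0.3478, -0.3125, 0.1607], [-0.4672, -0.6312, 0.6191, 0.9028], [0.018, 0.6932, 0.7205, 1.1941], [0.0, 0.0, 0.0, 1.0]]}
{'fx': 392.8155, 'fy': 392.8155, 'cx': 320.8033, 'cy': 234.7256, 'dist': [-0.0069, 0.0, 0.0, 0.0, 0.0], 'hand_eye': [[1.0, -0.0019, 0.0012, -0.0008], [-0.0015, -0.9658, -0.2592, -0.0704], [0.0016, 0.2592, -0.9658, -0.1973], [0.0, 0.0, 0.0, 1.0]]}
```

View pics/scene0.png

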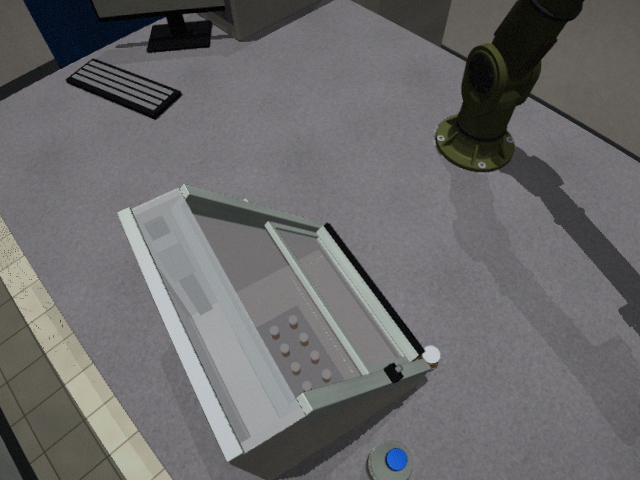

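View pics/side0.png

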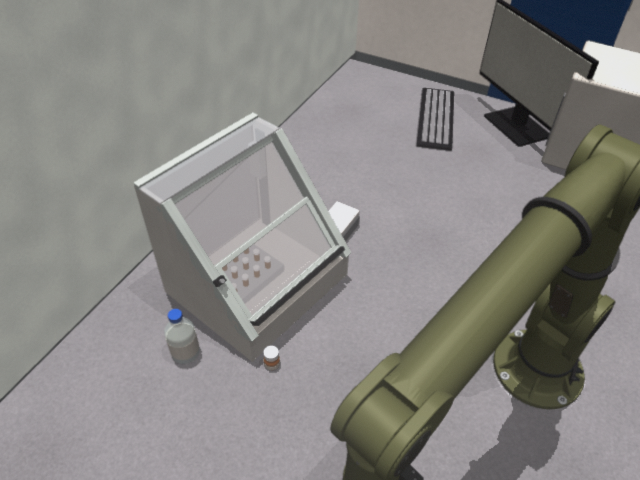

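```bash
python3 - <<'E'
import cv2
a=cv2.imread("pics/scene0.png")[210:400,310:450];b=cv2.imread("pics/side0.png")[225:365,200:360]
cv2.imwrite("pics/c0.png",cv2.resize(a,None,fx=4,fy=4,interpolation=2)[:760][160:]);
cv2.imwrite("pics/c1.png",cv2.resize(b,None,fx=4,fy=4,interpolation=2))
E
```

```text
(no output)
```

View pics/c0.png

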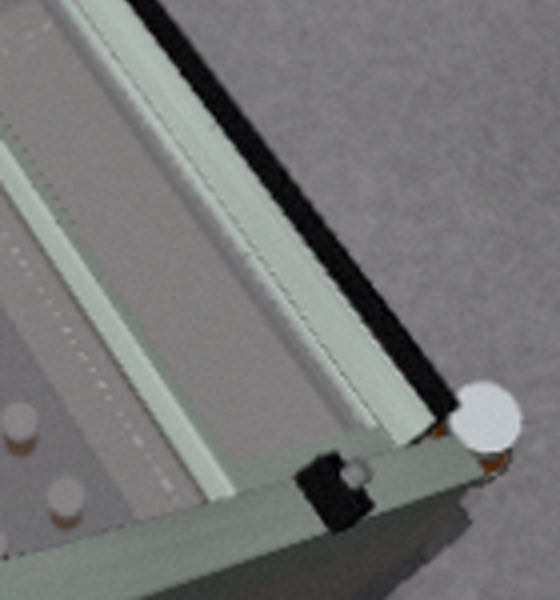

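View pics/c1.png

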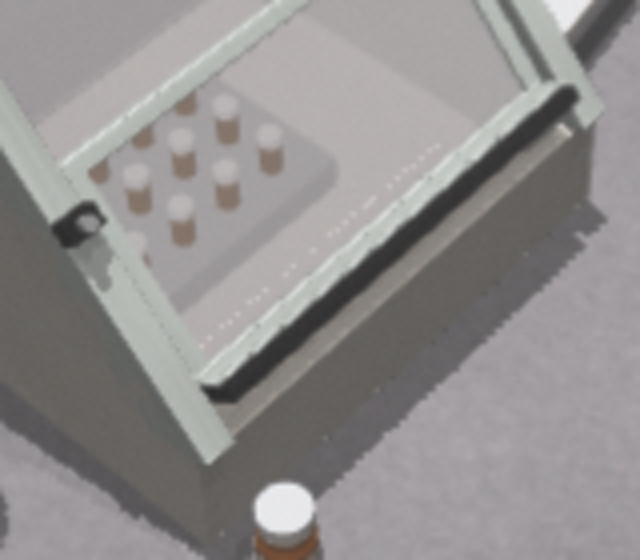

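```bash
cat > h.py <<'E'
import numpy as np,cv2
from scipy.optimize import least_squares
from cell import telemetry, optics, env
from scipy.spatial.transform import Rotation as Ro
S,C=np.sin(np.radians(40)),np.cos(np.radians(40))
def cam(n):
    c=optics.read_camera(n)
    if n=="wrist":
        pass
    return c
def toolT(o):
    T=np.eye(4);T[:3,:3]=Ro.from_euler("xyz",o["tool_rot"],degrees=True).as_matrix();T[:3,3]=o["tool_pos"];return T
def proj(c,E,P):
    P=np.atleast_2d(P);q=(P-E[:3,3])@E[:3,:3];q=q*[1,-1,-1]
    K=np.array([[c["fx"],0,c["cx"]],[0,c["fy"],c["cy"]],[0,0,1.]])
    return cv2.projectPoints(q,np.zeros(3),np.zeros(3),K,np.array(c["dist"],float))[0][:,0]
def axes(yaw):
    c,s=np.cos(yaw),np.sin(yaw);X=np.array([c,s,0]);Y=np.array([-s,c,0]);U=np.array([0,0,1.])
    return np.array([C*X-S*U,Y,S*X+C*U])   # lip x,y,z axes as rows
def lipw(p,q): return np.array(p[:3])+np.atleast_2d(q)@axes(p[3])  # q in lip frame
E
cat > fit.py <<'E'
from h import *
cs,cd=cam("scene"),cam("side")
f0=lambda x,y:(310+(x+.5)/4-.5,210+(y+160.5)/4-.5)
f1=lambda x,y:(200+(x+.5)/4-.5,225+(y+.5)/4-.5)
A=[((-.032,.163,.012),f0(458,405)),((-.022,.163,.016),f0(438,422)),((0,.163,.016),f0(402,443)),((-.032,-.163,.012),(330,223.5))]
B=[((-.032,.163,0),f1(225,402)),((-.032,-.163,0),f1(578,100)),((-.032,-.163,.012),f1(572,87))]
MA=[f0(296,483),f0(335,452),f0(372,512),f0(345,532)]
def r(p):
    return np.r_[(proj(cs,cs["extrinsics"],lipw(p,[a for a,_ in A]))-[b for _,b in A]).ravel(),
      (proj(cd,cd["extrinsics"],lipw(p,[a for a,_ in B]))-[b for _,b in B]).ravel()]
best=min((least_squares(r,[.6,.2,.1,y],loss="soft_l1") for y in(-2,-1,0,1,2)),key=lambda z:z.cost)
p=best.x;print("lip",p[:3],"yaw",np.degrees(p[3]),"s",(p[2]-.09)/C);print(best.fun.reshape(-1,2).round(1).tolist())
# overlay
for n,c in(("scene",cs),("side",cd)):
    im=c["img"].copy();im=cv2.resize(im,None,fx=4,fy=4,interpolation=2)
    def pl(q,col):
        u=(proj(c,c["extrinsics"],lipw(p,q))+.5)*4-.5;cv2.polylines(im,[np.round(u).astype(int)],True,col,1)
    for z in(0,.012): pl([(-.032,.163,z),(0,.163,z),(0,-.163,z),(-.032,-.163,z)],(0,0,255))
    for m in(.03,.04,.05,.06):
        pl([(-.018,.166,m),(-.018,.192,m)],(0,255,255) if m!=.05 else (255,0,255))
    h0=p.copy();s=(p[2]-.09)/C
    x0,y0,x1,y1=((310,250,450,400) if n=="scene" else (200,225,360,365))
    cv2.imwrite(f"pics/ov_{n}.png",im[y0*4:y1*4,x0*4:x1*4])
np.save("p.npy",p)
E
python3 fit.py; python3 - <<'E'
import cv2,numpy as np
a=cv2.imread("pics/ov_scene.png");b=cv2.imread("pics/ov_side.png")[:, :]
h=min(len(a),len(b));im=np.hstack([a[:h,200:],b[:h,:420]]);print(im.shape);cv2.imwrite("pics/ov.png",im)
E
```

```text
lip [0.61166637 0.13501784 0.11653567] yaw -12.865786687308713 s 0.03463985700882471
[[0.2, 1.1], [0.2, 0.4], [0.0, 2.5], [-2.9, -3.0], [1.2, 0.7], [1.2, -0.1], [0.6, -0.7]]
(560, 780, 3)
```

View pics/ov.png

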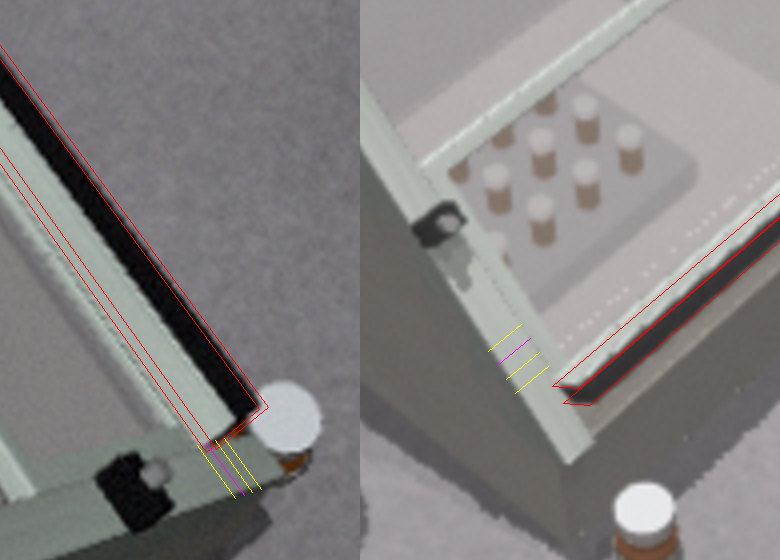

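```bash
cat > fit2.py <<'E'
from h import *
cs,cd=cam("scene"),cam("side");p0=np.load("p.npy")
f0=lambda x,y:(310+(x+.5)/4-.5,210+(y+160.5)/4-.5)
f1=lambda x,y:(200+(x+.5)/4-.5,225+(y+.5)/4-.5)
A=[((-.032,.163,.012),f0(456,404)),((-.022,.163,.016),f0(438,420))]
B=[((-.032,.163,0),f1(225,402)),((-.032,-.163,0),f1(578,100)),((-.032,-.163,.012),f1(572,87))]
P=lambda c,p,q:proj(c,c["extrinsics"],lipw(p,q))
def r(p):
    return np.r_[(P(cs,p,[a for a,_ in A])-[b for _,b in A]).ravel(),(P(cd,p,[a for a,_ in B])-[b for _,b in B]).ravel()]
b=least_squares(r,p0);p=b.x;print("lip",p[:3].round(4),np.degrees(p[3]),"s",(p[2]-.09)/C,b.fun.reshape(-1,2).round(1).tolist())
print("nose right scene pred",P(cs,p,(-.032,-.163,.012)))
np.save("p.npy",p)
def rm(q): 
    X=(q[0],q[2],q[1]);return np.r_[(P(cs,p,X)-f0(335,492)).ravel(),(P(cd,p,X)-f1(78,224)).ravel()]
m=least_squares(rm,[-.018,.1,.179]);print("marker centre x,z,y in lip frame",m.x,m.fun)
# free triangulation of jar lid on z=.055, bottle cap z=.16
def plane(c,uv,z): return least_squares(lambda q:(proj(c,c["extrinsics"],(q[0],q[1],z))-uv).ravel(),[.6,.3]).x
print("jar",plane(cs,f0(486,417),.055),plane(cd,f1(285,510),.055),"bottle",plane(cs,(397,460),.16),plane(cd,(175,315),.16))
E
python3 fit2.py
```

```text
lip [0.6125 0.1342 0.1165] -12.635259097989982 s 0.03456364488293911 [[0.3, 1.1], [-0.2, 0.7], [1.3, 0.5], [0.9, -0.6], [0.3, -1.1]]
nose right scene pred [[326.27112294 220.61703855]]
marker centre x,z,y in lip frame [-0.01873967  0.13748369  0.17752977] [-0.04492063 -0.1986023  -0.26886204  0.15944596]
jar [0.58941888 0.30337252] [0.58968853 0.30167989] bottle [0.7984897  0.37928313] [0.79599938 0.37766676]
```

Call:
{"fn": "arm_command", "kwargs": {"translation": [[0,0,-1],[0,0,0]], "twist": [-7.2,0], "grip": 0, "force": 10}}

```text
time_s: 0.6
tool_pos: [0.2233, 0.6102, 0.1982]
tool_rot: [-180.0, 0.0, 77.2]
force: [0.8, 1.3, 0.4]
grip_width: 0.0747
```

Call:
{"fn": "arm_command", "kwargs": {"translation": [[-2,2,0],[-4,4,0],[-4,4,0],[-4,4,0],[-4,4,0],[-4,4,0],[-4,4,0],[-4,4,0.5],[-4,4,1],[-2,2,1]], "twist": [0,0,0,0,0,0,0,0,0,0]}}

```text
time_s: 1.85
tool_pos: [0.4964, 0.1653, 0.1694]
tool_rot: [180.0, -0.1, 76.1]
force: [-0.2, -0.5, -0.2]
grip_width: 0.0004
```

Call:
{"fn": "arm_command", "kwargs": {"translation": [[0,0,0]], "twist": [0]}}

```text
time_s: 1.98
tool_pos: [0.4967, 0.1625, 0.1684]
tool_rot: [-179.9, -0.0, 75.7]
force: [-0.2, 0.1, 0.0]
grip_width: 0.0006
```

```bash
cat > look.py <<'E'
from h import *;import sys
o=telemetry.get_obs();c=cam("wrist");T=toolT(o)@np.array(c["hand_eye"]);p=np.load("p.npy")
print(o["tool_pos"].round(4),o["tool_rot"].round(2),o["force"].round(1),o["grip_width"],o["time_s"])
ax=axes(p[3]);d=(o["tool_pos"]-p[:3]);print("TCP in lip frame(start lip)",(ax@d).round(4))
im=c["img"].copy();cv2.imwrite(f"pics/{sys.argv[1]}_raw.png",im)
L=lambda q:np.round(proj(c,T,lipw(p,q))).astype(int)
for z in(0,.012): cv2.polylines(im,[L([(-.032,.163,z),(0,.163,z),(0,-.163,z),(-.032,-.163,z)])],True,(0,0,255),1)
cv2.polylines(im,[L([(-.018,.166,.1295),(-.018,.192,.1295),(-.018,.192,.1455),(-.018,.166,.1455)])],True,(255,0,255),1)
cv2.imwrite(f"pics/{sys.argv[1]}.png",im)
E
python3 look.py w1
```

```text
[0.4967 0.1625 0.1684] [-1.7995e+02 -3.0000e-02  7.5660e+01] [-0.2  0.1  0. ] 0.0006110689099928994 1.975
TCP in lip frame(start lip) [-0.1247  0.0023 -0.0368]
```

View pics/w1.png

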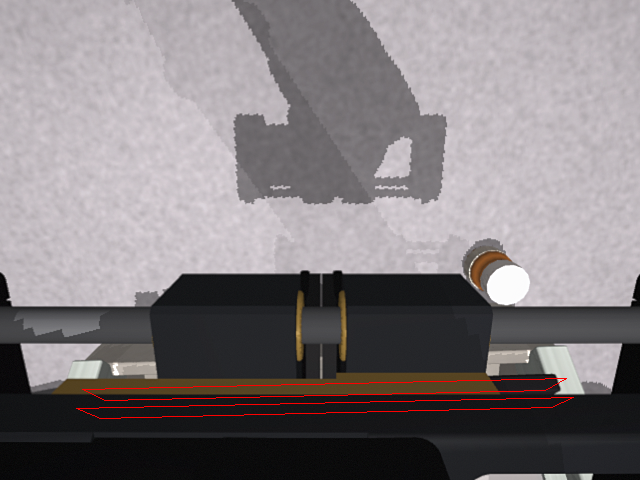

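Call:
{"fn": "arm_command", "kwargs": {"translation": [[0,0,2],[0,0,2.1],[0,2.5,0],[0,2.5,0],[0,1.8,0],[0,0,0]], "twist": [-1.7,0,0,0,0,0]}}

```text
time_s: 2.78
tool_pos: [0.5596, 0.1653, 0.1282]
tool_rot: [-179.8, -0.5, 78.3]
force: [-0.5, 0.4, 1.2]
grip_width: 0.0008
```

```bash
cat > st.py <<'E'
from h import *;p=np.load("p.npy");o=telemetry.get_obs()
n=lipw(p,(-.032,0,0))[0];X=np.array([np.cos(p[3]),np.sin(p[3]),0]);Y=np.array([-X[1],X[0],0]);d=o["tool_pos"]-n
print("TCP rel nose-bottom (hood axes) mm",np.round([d@X*1e3,d@Y*1e3,d[2]*1e3],1),"rot",o["tool_rot"].round(2),"F hood",np.round([o["force"]@X,o["force"]@Y,o["force"][2]],1),o["time_s"])
E
python3 st.py
```

```text
TCP rel nose-bottom (hood axes) mm [-33.9  18.7  -8.8] rot [-179.84   -0.51   78.28] F hood [-0.6  0.2  1.2] 2.775
```

Call:
{"fn": "arm_command", "kwargs": {"translation": [[0,0,0],[-0.9,0,0],[-0.9,0,0.1],[0,0,0]], "twist": [0.9,0,0,0]}}

```text
time_s: 3.28
tool_pos: [0.5525, 0.1495, 0.1274]
tool_rot: [-179.7, -0.6, 77.5]
force: [-0.1, -0.2, 0.1]
grip_width: 0.0007
```

```bash
python3 st.py; python3 - <<'E'
from h import *
c=cam("scene");cv2.imwrite("pics/s2.png",cv2.resize(c["img"][180:420,240:500],None,fx=2.5,fy=2.5,interpolation=2))
E
```

```text
TCP rel nose-bottom (hood axes) mm [-37.4   1.8  -9.7] rot [-179.73   -0.58   77.51] F hood [-0.1 -0.3  0.1] 3.275
```

View pics/s2.png

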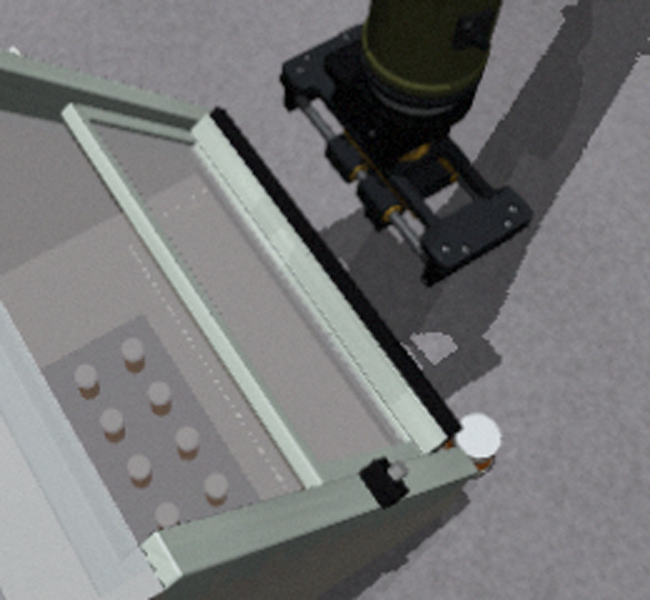

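Call:
{"fn": "arm_command", "kwargs": {"translation": [[0,1,0.1],[0,0.8,0.1],[0,0.4,0],[0,0.3,0],[0,0.3,0]], "twist": [0,0,0,0,0]}}

```text
time_s: 3.95
tool_pos: [0.5823, 0.144, 0.125]
tool_rot: [-179.7, -0.6, 77.6]
force: [-0.7, -0.6, 0.1]
grip_width: 0.0005
```

```bash
python3 st.py
```

```text
TCP rel nose-bottom (hood axes) mm [ -7.1   2.9 -12. ] rot [-179.75   -0.61   77.55] F hood [-0.6 -0.7  0.1] 3.95
```

Call:
{"fn": "arm_command", "kwargs": {"translation": [[0,0.25,0],[0,0.25,0],[0,0.25,0]], "twist": [0,0,0]}}

```text
time_s: 4.32
tool_pos: [0.59, 0.1425, 0.125]
tool_rot: [-179.7, -0.6, 77.6]
force: [-0.7, 0.3, 0.3]
grip_width: 0.0003
```

```bash
python3 st.py;python3 - <<'E'
from h import *
c=cam("side");cv2.imwrite("pics/d3.png",cv2.resize(c["img"][190:370,190:390],None,fx=3,fy=3,interpolation=2))
E
```

```text
TCP rel nose-bottom (hood axes) mm [  0.7   3.1 -12.1] rot [-179.74   -0.61   77.56] F hood [-0.8  0.1  0.3] 4.325
```

View pics/d3.png

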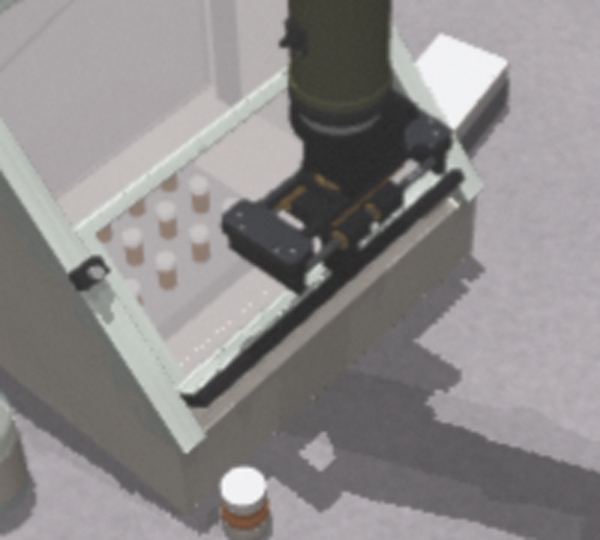

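```bash
cat > lip.py <<'E'
from h import *
# window travel since start, from the left third of the lip in the side picture
c=cam("side");a=cv2.imread("pics/side0.png");b=c["img"];p=np.load("p.npy");o=telemetry.get_obs()
print("tip px",proj(c,c["extrinsics"],o["tool_pos"]),"nose mid px",proj(c,c["extrinsics"],lipw(p,(-.032,0,0))))
q=proj(c,c["extrinsics"],lipw(p,[(-.03,.155,.01)]))[0].round().astype(int)
t=a[q[1]-9:q[1]+8,q[0]-9:q[0]+12]
r=cv2.matchTemplate(b[q[1]-100:q[1]+30,q[0]-120:q[0]+60],t,cv2.TM_CCOEFF_NORMED)
_,v,_,l=cv2.minMaxLoc(r);l=np.array(l)
def sub(f,i): 
    return .5*(f[i-1]-f[i+1])/(f[i-1]-2*f[i]+f[i+1])
lx=l[0]+sub(r[l[1]],l[0]);ly=l[1]+sub(r[:,l[0]],l[1])
dpx=np.array([lx+9-120,ly+9-100])
f=lambda s:(proj(c,c["extrinsics"],lipw(p,[(-.03,.155,.01+s[0])]))-proj(c,c["extrinsics"],lipw(p,[(-.03,.155,.01)])))[0]-dpx
k=least_squares(f,[.01]);print("shift px",dpx.round(2),"score",round(v,3),"travel mm",k.x*1e3,"res",k.fun.round(2))
E
python3 lip.py
```

```text
tip px [[302.79087963 288.54999001]] nose mid px [[303.8334547  284.92654343]]
shift px [-0.01 -0.01] score 1.0 travel mm [0.01931976] res [ 0. -0.]
```

```bash
python3 look.py w4; python3 - <<'E'
from h import *
p=np.load("p.npy");o=telemetry.get_obs();w=cv2.imread("pics/w4.png")
out=np.zeros((600,800,3),np.uint8);out[:260,:400]=cv2.resize(w[220:480],(640,260))[:,200:600]
out[:260,400:800]=cv2.imread("pics/w4.png")[220:480,0:400]
for k,(n,x0,y0) in enumerate((("scene",340,250),("side",260,230))):
    c=cam(n);im=cv2.resize(c["img"],None,fx=4,fy=4,interpolation=2)
    d=lambda P,col:[cv2.circle(im,tuple(int(v) for v in ((u+.5)*4).round()),3,col,-1) for u in proj(c,c["extrinsics"],P)]
    d(o["tool_pos"],(0,0,255));d(o["tool_pos"]+[0,0,.05],(0,255,0));d(lipw(p,[(-.032,y,0) for y in(-.1,0,.1)]),(255,0,255))
    out[260:600,400*k:400*k+400]=im[y0*4:y0*4+340,x0*4:x0*4+400]
cv2.imwrite("pics/m4.png",out)
E
```

```text
[0.5901 0.1423 0.125 ] [-179.75   -0.6    77.55] [ 0.2 -0.8 -0. ] 0.00024937115508599187 4.425
TCP in lip frame(start lip) [-0.0236  0.003  -0.0087]
```

View pics/m4.png

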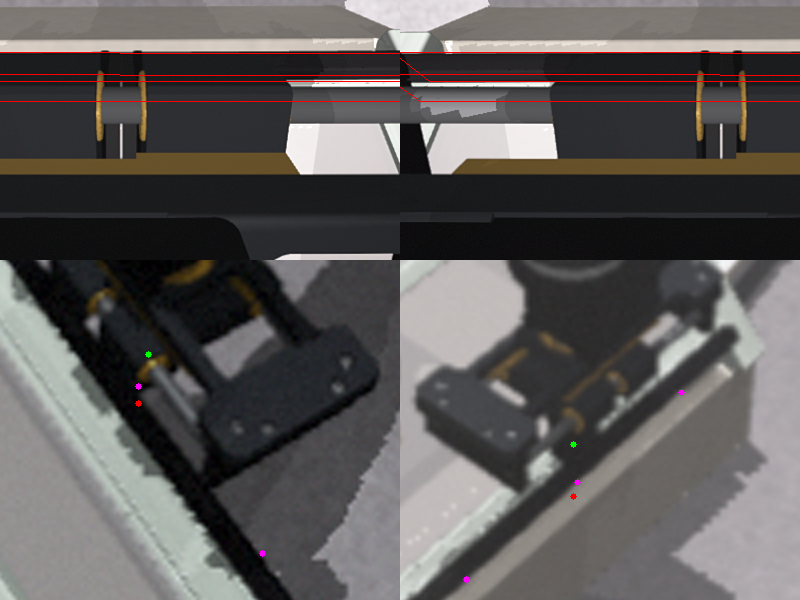

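Call:
{"fn": "arm_command", "kwargs": {"translation": [[0,0.2,0],[0,0.2,0],[0,0.2,0]], "twist": [0,0,0]}}

```text
time_s: 4.95
tool_pos: [0.5958, 0.1413, 0.125]
tool_rot: [-179.7, -0.6, 77.6]
force: [-0.6, -0.2, -0.7]
grip_width: 0.0005
```

```bash
python3 st.py; python3 lip.py
```

```text
TCP rel nose-bottom (hood axes) mm [  6.6   3.2 -12. ] rot [-179.73   -0.62   77.58] F hood [-0.5 -0.4 -0.7] 4.95
tip px [[300.93779019 287.32728575]] nose mid px [[303.8334547  284.92654343]]
shift px [-0.01 -0.01] score 1.0 travel mm [0.02301326] res [ 0. -0.]
```

```bash
cat > edge.py <<'E'
from h import *
p=np.load("p.npy")
ims={n:(cam(n),cv2.cvtColor(cv2.imread(f"pics/{n}0.png"),cv2.COLOR_BGR2GRAY).astype(np.float32)) for n in("scene","side")}
ys=np.linspace(-.14,.14,15)
# band edges: (lip-frame x,z) of lower (outer) and upper (inner) limits of the black band
lim={"scene":((-.032,.012),(-.022,.016)),"side":((-.032,0),(-.022,.012))}
obs=[]
for n,(c,g) in ims.items():
    for y in ys:
        a,b=proj(c,c["extrinsics"],lipw(p,[(lim[n][0][0],y,lim[n][0][1]),(lim[n][1][0],y,lim[n][1][1])]))
        u=np.array([a-b])[0];
        t1=proj(c,c["extrinsics"],lipw(p,[(-.032,y+.005,lim[n][0][1])]))[0]-a;t1/=np.linalg.norm(t1)
        nrm=np.array([-t1[1],t1[0]]);nrm*=np.sign(nrm@u)
        t=np.arange(-14,10,.1);q=a+t[:,None]*nrm
        v=cv2.remap(g,q[:,0].astype(np.float32)[None],q[:,1].astype(np.float32)[None],cv2.INTER_LINEAR)[0]
        blk=v<(v.min()+35);i=np.where(blk)[0]
        obs.append((n,y,a,nrm,t[i[0]],t[i[-1]],(b-a)@nrm))
    print(n,"outer edge off",[round(o[5],1) for o in obs if o[0]==n],"\n inner",[round(o[4]-o[6],1) for o in obs if o[0]==n],"bandwidth pred",round(-obs[-1][6],2))
    if n=="scene":print(v[::8].astype(int).tolist())
def r(p):
    e=[]
    for n,y,a,nr,to,tb,_ in obs:
        c=ims[n][0];k=lim[n]
        A,B=proj(c,c["extrinsics"],lipw(p,[(k[0][0],y,k[0][1]),(k[1][0],y,k[1][1])]))
        e.append(((A-a)@nr-tb));e.append(.5*((B-a)@nr-to))
    # keep y origin by the old left end
    e.append((p[1]-p0[1])*1e3);return e
p0=p.copy();b=least_squares(r,p,loss="soft_l1");print(b.x,np.degrees(b.x[3]),"s",(b.x[2]-.09)/C,"rms",np.sqrt(np.mean(np.square(b.fun))));print("nose",lipw(b.x,(-.032,0,0)),"old",lipw(p,(-.032,0,0)))
np.save("p2.npy",b.x)
E
python3 edge.py
```

```text
scene outer edge off [np.float64(0.4), np.float64(0.5), np.float64(0.4), np.float64(0.4), np.float64(0.6), np.float64(0.6), np.float64(0.6), np.float64(0.7), np.float64(0.7), np.float64(1.0), np.float64(0.9), np.float64(0.8), np.float64(1.0), np.float64(1.1), np.float64(1.2)] 
 inner [np.float64(0.5), np.float64(0.5), np.float64(0.5), np.float64(0.2), np.float64(0.4), np.float64(0.2), np.float64(0.3), np.float64(0.5), np.float64(0.5), np.float64(0.6), np.float64(0.8), np.float64(0.7), np.float64(0.7), np.float64(0.7), np.float64(0.7)] bandwidth pred 6.1
[171, 172, 173, 174, 175, 173, 173, 172, 168, 153, 92, 28, 14, 10, 13, 13, 12, 14, 18, 41, 88, 115, 126, 126, 123, 122, 122, 120, 123, 122]
side outer edge off [np.float64(0.3), np.float64(0.5), np.float64(-0.0), np.float64(0.2), np.float64(-0.0), np.float64(0.1), np.float64(0.2), np.float64(0.1), np.float64(0.2), np.float64(0.3), np.float64(0.2), np.float64(0.4), np.float64(0.4), np.float64(0.4), np.float64(0.5)] 
 inner [np.float64(0.9), np.float64(0.8), np.float64(0.9), np.float64(0.9), np.float64(0.9), np.float64(1.3), np.float64(1.1), np.float64(1.0), np.float64(1.3), np.float64(1.2), np.float64(1.1), np.float64(1.1), np.float64(1.5), np.float64(1.4), np.float64(1.4)] bandwidth pred 6.29
[ 0.61120008  0.134209    0.11668122 -0.21675328] -12.419048155140478 s 0.03482986347586476 rms 0.22374765128828267
nose [[0.58726025 0.13948086 0.13725043]] old [[0.58861114 0.1395752  0.13704649]]
```

```bash
python3 - <<'E'
from h import *
o=telemetry.get_obs();cw,cd,cs=cam("wrist"),cam("side"),cam("scene")
gm=lambda im:(255*(im/255.)**.45).astype(np.uint8)
def crop(c,E,x0,y0,w,h,f):
    im=cv2.resize(gm(c["img"]),None,fx=f,fy=f,interpolation=2)
    for P,col in((o["tool_pos"],(0,0,255)),(o["tool_pos"]+[0,0,.019],(0,255,0)),(o["tool_pos"]+[0,0,.07],(255,0,0))):
        u=(proj(c,E,P)[0]+.5)*f;cv2.circle(im,tuple(int(v) for v in u),2,col,-1)
    return im[int(y0*f):int(y0*f)+h,int(x0*f):int(x0*f)+w]
out=np.zeros((600,800,3),np.uint8)
out[:300,:800]=crop(cw,toolT(o)@np.array(cw["hand_eye"]),190,230,800,300,3)
out[300:,:400]=crop(cd,cd["extrinsics"],265,235,400,300,5)
out[300:,400:]=crop(cs,cs["extrinsics"],335,250,400,300,5)
cv2.imwrite("pics/m5.png",out)
E
```

```text
(no output)
```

View pics/m5.png

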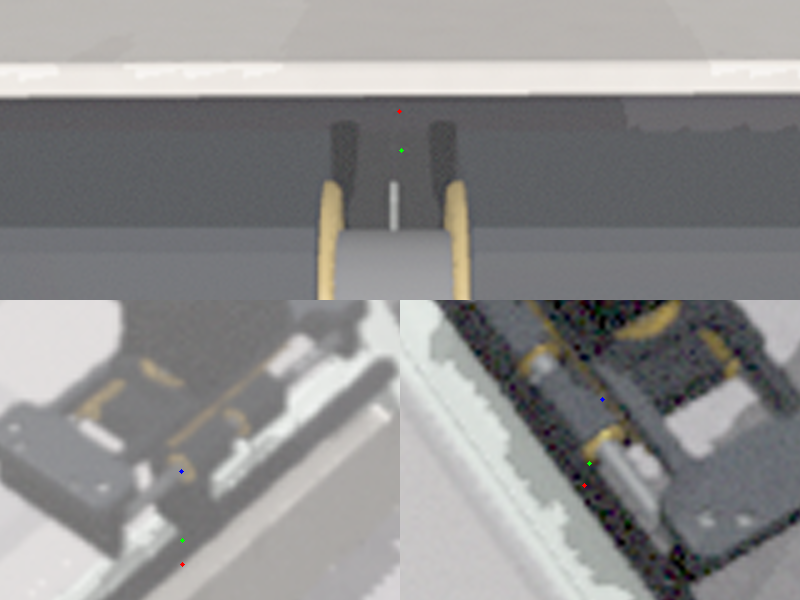

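Call:
{"fn": "arm_command", "kwargs": {"translation": [[0,-1.5,0],[0,-2,0],[0,-1.5,0],[0,0,0]], "twist": [0,0,0,0]}}

```text
time_s: 5.75
tool_pos: [0.5427, 0.1532, 0.1251]
tool_rot: [-179.7, -0.6, 77.6]
force: [-0.6, -0.1, -0.1]
grip_width: 0.0003
```

```bash
python3 st.py; cat > tip.py <<'E'
from h import *
o=telemetry.get_obs();c=cam("side");g=c["img"].max(2).astype(int);a=cv2.imread("pics/side0.png").max(2)
t=proj(c,c["extrinsics"],o["tool_pos"]+np.array([[0,0,k] for k in(0,.02,.04,.06)]));print(t.round(1).tolist())
u,v=t[0].round().astype(int)
print("cols",list(range(u-12,u+14,2)))
for r in range(v-34,v+12,2): print(r," ".join(f"{g[r,x]:3d}" for x in range(u-12,u+14,2)),"|"," ".join(f"{a[r,x]:3d}" for x in range(u-12,u+14,4)))
E
python3 tip.py
```

```text
TCP rel nose-bottom (hood axes) mm [-47.8   3.2 -12. ] rot [-179.66   -0.62   77.63] F hood [-0.5 -0.2 -0.1] 5.75
[[317.5, 298.8], [317.7, 293.6], [317.8, 288.4], [317.9, 283.0]]
cols [306, 308, 310, 312, 314, 316, 318, 320, 322, 324, 326, 328, 330]
265  61  52  50  50  51  49  54  46  43  42  48  60  55 | 181 202 201 151  58  68 136
267  55  53  52  52  51  51  52  52  49  51  67  56  54 | 180 202 205  63  57 126 140
269  49  53  53  53  50  52  51  49  52  76  57  91  95 | 199 200 114  55  91 136 136
271  49  52  49  54  53  54  47  54  77  56  53  59  76 | 199 197  59  58 131 144 101
273  53  48  51  55  55  50  58  76  55  53  52  52  65 | 203  84  54  96 140 120 101
275 149  48  53  53  50  63  73  53  52  51  51  47  76 | 170  58  58 134 151 101 100
277  68  56  53  49  47  51  60  52  50  51  46  47  88 |  68  55 122 141 114  99 100
279  60  54  52  47  48  65  86  97  48  48  48  78 105 |  57  68 138 147 102 101 100
281  75  72  99  68  47  73  77  86  53  49  80 103 104 |  54 125 142 109 100 102 102
283  74  75  80  96  74  78  56  63  50  70 105 106 103 |  81 135 144 101 10
[... 427 characters left out ...]
 101 101 101
295  43  69 101 100 101 104 104 105 102  95 106 106 105 | 101 101 101 101  98 103 102
297  52  77 100 102  99 102 105 102 104 104 106 106 107 | 100 101 100  99 101 101 100
299  75  99 101 100 101 102 103 108 108 106 105 105 104 | 102 101 101 100 103 102 101
301 100 101  98 100 101 103 108 109 110 105 104 106 127 | 101 101 100 102 104 101 120
303 100 101 101 101  99 104 105 108 109 104 104 153 170 |  99 101  98 102 102 100 161
305 100  99  98  99  93  96 106 108 106 105 154 169 169 |  99 102 100 103 101 145 159
307  99 100  97  95  95  95  94 102 107 156 169 171 172 | 100  97 104 101 103 161 163
309  99  97  95  96  96  97  93  95 150 174 174 173 172 |  99 102 104 101 148 164 165
```

Call:
{"fn": "arm_command", "kwargs": {"translation": [[0,0,1],[0,0,1],[0,0,0.9],[0,1,0],[0,1,0],[0,0.4,0],[0,0.3,0],[0,0.3,0],[0,0.3,0]], "twist": [0,0,0,0,0,0,0,0,0]}}

```text
time_s: 6.92
tool_pos: [0.5791, 0.1445, 0.0935]
tool_rot: [-179.7, -0.6, 77.5]
force: [-4.8, 1.0, 1.5]
grip_width: 0.0001
```

```bash
cp p2.npy p.npy; python3 st.py; python3 lip.py; python3 tip.py|head -28
```

```text
TCP rel nose-bottom (hood axes) mm [ -9.1   3.1 -43.7] rot [-179.69   -0.56   77.49] F hood [-4.9 -0.1  1.5] 6.925
tip px [[306.33154386 298.74536606]] nose mid px [[304.32905172 285.05061548]]
shift px [-0.01 -0.01] score 1.0 travel mm [0.03572511] res [ 0. -0.]
[[306.3, 298.7], [306.3, 293.8], [306.3, 288.7], [306.3, 283.5]]
cols [294, 296, 298, 300, 302, 304, 306, 308, 310, 312, 314, 316, 318]
265  75  54  49  50  53  58  60  45  44  44  49  55  62 | 181 182 180 181 202 201 151
267  53  54  50  52  49  51  54  51  48  46  66  66  51 | 181 181 185 180 202 205  63
269  52  52  53  51  51  53  53  50  44  67  60  88  57 | 182 188 181 199 200 114  55
271  49  50  53  52  50  53  50  49  71  62  56  71  80 | 181 183 183 199 197  59  58
273  49  49  49  51  52  49  52  77  57  53  53  55  82 | 183 181 217 203  84  54  96
275 131  50  53  56  49  53  77  55  51  51  52  49  96 | 181 193 198 170  58  58 134
277 147  61  53  50  49  54  53  51  52  52  49  51 140 | 181 187 198  68  55 122 141
279  59  55  56  50  48  72  93  62  49  47  46 100 141 | 202 197 145  57  68 138 147
281  73  70 
[... 577 characters left out ...]
 101 102 102
295  49 119 145 140 106  99 101 101 101  99 100 102 105 | 123 137 109 101 101 101 101
297  51 123 137 106  98 100  99  99  97  99 101 101 104 | 137 140  97 100 101 100  99
299 101 135 104 100 100  99 100 101 102  99  97 100 104 | 139 104  99 102 101 101 100
301 131 101 100 100  99 101 103 106 102  99 101 102 107 | 138  98 100 101 101 100 102
303 100  99  98  99 100 101 103 104 101 100  97  98 105 | 100  99  99  99 101  98 102
305 100  98 100 100  99  98 101  99  99  98  94  93 106 | 100 100 100  99 102 100 103
307 101 100 100  98 100 101  98  99  96 106 105 103 107 | 100 100  98 100  97 104 101
309  99  99 100  99  98  98  99  97 105 108 111 108 105 |  99 100 100  99 102 104 101
```

Call:
{"fn": "arm_command", "kwargs": {"translation": [[0,0.2,0],[0,0.25,-0.2],[0,0.25,-0.3],[0,0.25,-0.3],[0,0.25,-0.3]], "twist": [0,0,0,0,0]}}

```text
time_s: 7.65
tool_pos: [0.5859, 0.1428, 0.1027]
tool_rot: [-179.1, -0.4, 77.6]
force: [-3.1, 0.4, -1.0]
grip_width: 0.0004
```

```bash
python3 st.py; python3 lip.py
```

```text
TCP rel nose-bottom (hood axes) mm [ -2.1   3.  -34.5] rot [-179.09   -0.41   77.61] F hood [-3.1 -0.2 -1. ] 7.65
tip px [[303.99071108 294.65400448]] nose mid px [[304.32905172 285.05061548]]
shift px [-2.56 -3.79] score 0.971 travel mm [11.2105172] res [ 0.1  -0.07]
```

Call:
{"fn": "arm_command", "kwargs": {"translation": [[0,0.26,-0.3],[0,0.26,-0.3],[0,0.26,-0.3],[0,0.26,-0.3],[0,0.26,-0.3],[0,0.26,-0.3],[0,0.26,-0.3],[0,0.26,-0.3]], "twist": [0,0,0,0,0,0,0,0]}}

```text
time_s: 8.7
tool_pos: [0.6075, 0.1381, 0.1287]
tool_rot: [-179.0, -0.4, 77.6]
force: [-4.9, 0.7, 0.6]
grip_width: 0.0002
```

```bash
python3 st.py; python3 lip.py; cat > mk.py <<'E'
from h import *
c,d=cam("scene"),cam("side");p=np.load("p.npy")
# marker block: dark pixels in the start pictures near its place
def cen(n,x0,y0,x1,y1,t):
    g=cv2.imread(f"pics/{n}0.png")[y0:y1,x0:x1].max(2);v,u=np.where(g<t);return np.array([u.mean()+x0,v.mean()+y0]),len(u)
a=cen("scene",378,355,408,386,70);b=cen("side",208,268,230,292,80);print(a,b)
def hull(c,x0,m,dep):
    q=[(x,y,z) for x in(x0,x0-dep) for y in(.166,.192) for z in(m-.008,m+.008)]
    h=cv2.convexHull(proj(c,c["extrinsics"],lipw(p,q)).astype(np.float32));M=cv2.moments(h);return np.array([M["m10"],M["m01"]])/M["m00"],M["m00"]
f=lambda q:np.r_[hull(c,q[0],q[1],.02)[0]-a[0],hull(d,q[0],q[1],.02)[0]-b[0]]
k=least_squares(f,[-.008,.137]);print("marker x-mid,z",k.x-[.01,0],"res",k.fun.round(2),hull(c,*k.x,.02)[1],hull(d,*k.x,.02)[1],"travel wanted mm",(k.x[1]-.006)*1e3)
E
python3 mk.py
```

```text
TCP rel nose-bottom (hood axes) mm [20.   3.  -8.5] rot [-179.01   -0.43   77.62] F hood [-4.9 -0.3  0.6] 8.7
tip px [[297.33580818 283.58070531]] nose mid px [[304.32905172 285.05061548]]
shift px [ -9.72 -15.68] score 0.972 travel mm [44.89353432] res [-0.17  0.11]
(array([394.8875  , 375.928125]), 320) (array([217.70491803, 281.37704918]), 61)
marker x-mid,z [-0.01498284  0.13791337] res [-1.83 -1.91  0.42  0.07] 315.44270954374224 122.11121955397539 travel wanted mm 131.91336618037423
```

Call:
{"fn": "arm_command", "kwargs": {"translation": [[0,0.27,-0.31],[0,0.27,-0.31],[0,0.27,-0.31],[0,0.27,-0.31],[0,0.27,-0.31],[0,0.27,-0.31],[0,0.27,-0.31],[0,0.27,-0.31],[0,0.27,-0.31],[0,0.27,-0.31]], "twist": [0,0,0,0,0,0,0,0,0,0]}}

```text
time_s: 10.1
tool_pos: [0.6322, 0.1326, 0.1591]
tool_rot: [-178.6, -0.3, 77.7]
force: [-5.4, 0.7, 0.8]
grip_width: 0.0006
```

Call:
{"fn": "arm_command", "kwargs": {"translation": [[0,0.26,-0.31],[0,0.26,-0.31],[0,0.26,-0.31],[0,0.26,-0.31],[0,0.26,-0.31],[0,0.26,-0.31]], "twist": [0,0,0,0,0,0]}}

```text
time_s: 10.85
tool_pos: [0.647, 0.1293, 0.1774]
tool_rot: [-178.4, -0.3, 77.7]
force: [-4.1, 0.2, 1.5]
grip_width: 0.0008
```

```bash
python3 st.py; python3 lip.py
```

```text
TCP rel nose-bottom (hood axes) mm [60.6  2.9 40.2] rot [-178.41   -0.29   77.75] F hood [-4.  -0.7  1.5] 10.85
tip px [[284.88733803 262.59463837]] nose mid px [[304.32905172 285.05061548]]
shift px [-23.7  -37.73] score 0.911 travel mm [106.97030358] res [-0.19  0.12]
```

Call:
{"fn": "arm_command", "kwargs": {"translation": [[0,0.26,-0.31],[0,0.26,-0.31],[0,0.26,-0.31],[0,0.2,-0.25],[0,0,0]], "twist": [0,0,0,0,0]}}

```text
time_s: 11.52
tool_pos: [0.6571, 0.1271, 0.1897]
tool_rot: [-178.4, -0.3, 77.8]
force: [-4.8, 0.1, 2.0]
grip_width: 0.0006
```

```bash
python3 st.py; python3 lip.py; python3 - <<'E'
from h import *
gm=lambda im:(255*(im/255.)**.6).astype(np.uint8)
a=cam("scene")["img"];b=cam("side")["img"]
cv2.imwrite("pics/scene6.png",a);cv2.imwrite("pics/side6.png",b)
f=lambda im,x,y:cv2.resize(gm(im[y:y+60,x:x+50]),(400,480),interpolation=cv2.INTER_CUBIC)
cv2.imwrite("pics/m6.png",np.hstack([f(a,370,340),f(b,200,255)]))
E
```

```text
TCP rel nose-bottom (hood axes) mm [70.9  3.  52.4] rot [-178.37   -0.27   77.77] F hood [-4.7 -1.   2. ] 11.525
tip px [[281.85810153 257.49246564]] nose mid px [[304.32905172 285.05061548]]
shift px [-26.86 -43.9 ] score 0.903 travel mm [123.12538948] res [-0.72  0.46]
```

View pics/m6.png

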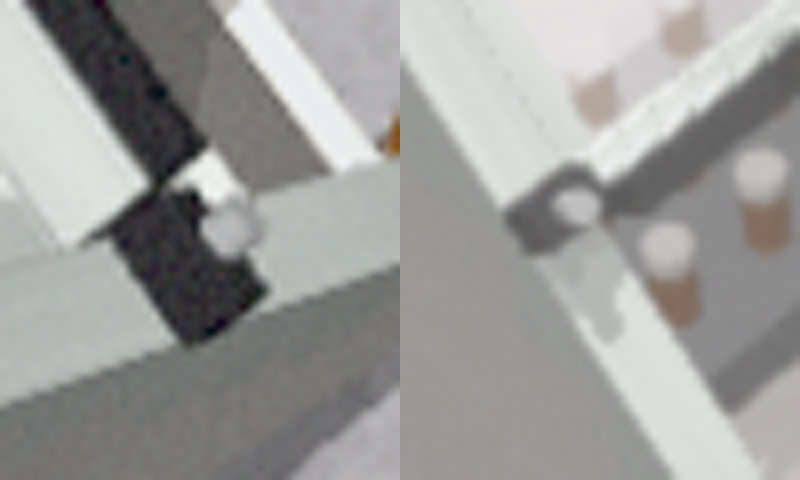

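```bash
cat > mk2.py <<'E'
from h import *
from scipy.optimize import differential_evolution as DE
p=np.load("p.npy");K=8
W={"scene":(370,345,415,392,75),"side":(204,264,234,296,90)}
D={}
for n,(x0,y0,x1,y1,t) in W.items():
    c=cam(n);g=cv2.imread(f"pics/{n}0.png")[y0:y1,x0:x1].max(2)
    m=(cv2.resize(g,None,fx=K,fy=K,interpolation=cv2.INTER_CUBIC)<t).astype(np.uint8)
    k,l,s,_=cv2.connectedComponentsWithStats(m);m=(l==1+s[1:,4].argmax()).astype(np.uint8)
    h=cv2.convexHull(cv2.findNonZero(m));mm=np.zeros_like(m);cv2.fillConvexPoly(mm,h,1);D[n]=(c,mm,s[1:,4].max()/K/K);print(n,mm.sum()/K/K,s[1:,4].max()/K/K)
def box(n,q):
    c,m,_=D[n];x0,y0=W[n][:2];xi,xo,z,y=q
    P=proj(c,c["extrinsics"],lipw(p,[(a,b,d) for a in(xi,xo) for b in(y-.013,y+.013) for d in(z-.008,z+.008)]))
    h=cv2.convexHull(np.round((P-[x0,y0]+.5)*K).astype(np.int32));r=np.zeros_like(m);cv2.fillConvexPoly(r,h,1);return r
def iou(n,q): r=box(n,q);m=D[n][1];return (r&m).sum()/max(1,(r|m).sum())
for ns in(("scene","side"),("scene",),("side",)):
    b=DE(lambda q:-sum(iou(n,q) for n in ns),[(-.02,.012),(-.05,-.022),(.115,.155),(.172,.186)],seed=1,maxiter=60)
    print(ns,b.x.round(4),-b.fun,"travel",(b.x[2]-.006)*1e3)
# lip travel now: band edges over the left part
def lipT(tag):
    for n in("scene","side"):
        c=D[n][0];g=cv2.cvtColor(cv2.imread(f"pics/{n}{tag}.png"),cv2.COLOR_BGR2GRAY).astype(np.float32)
        lim={"scene":((-.032,.012),(-.022,.016)),"side":((-.032,0),(-.022,.012))}[n];ref=cv2.cvtColor(cv2.imread(f"pics/{n}0.png"),cv2.COLOR_BGR2GRAY).astype(np.float32)
        def off(g,T,y):
            a=proj(c,c["extrinsics"],lipw(p,[(lim[0][0],y,lim[0][1]+T),(lim[0][0],y,lim[0][1]+T+.001)]));u=a[0]-a[1];L=np.linalg.norm(u);u/=L
            t=np.arange(-14,10,.1);q=(a[0]+t[:,None]*u).astype(np.float32);v=cv2.remap(g,q[:,0][None],q[:,1][None],1)[0]
            i=np.where(v<v.min()+35)[0];return t[i[-1]],t[i[0]],L
        R=[]
        for y in np.linspace(.1,.15,11):
            T=.125;o0=off(ref,0,y);o1=off(g,T,y);R.append((T*1e3-(o1[0]-o0[0]/o0[2]*o1[2])/o1[2],T*1e3-(o1[1]-o0[1]/o0[2]*o1[2])/o1[2]))
        print(n,"travel by outer/inner edge",np.median(R,0).round(1),"spread",np.std(R,0).round(1))
import sys;lipT(sys.argv[1])
E
python3 mk2.py 6
```

```text
scene 925.09375 624.59375
side 97.171875 72.203125
('scene', 'side') [ 0.0096 -0.0301  0.14    0.1809] 1.127985755845586 travel 133.96564447190937
('scene',) [ 0.012  -0.0398  0.1544  0.1859] 0.6527687823834197 travel 148.44587673283232
('side',) [-0.0154 -0.0259  0.1389  0.1794] 0.9224033816425121 travel 132.94513445014726
scene travel by outer/inner edge [120.8 119.4] spread [1.  0.8]
side travel by outer/inner edge [101.7 124.1] spread [10.6  0.4]
```

```bash
sed -i 's/(370,345,415,392,75)/(378,358,406,386,70)/' mk2.py; python3 mk2.py 6
```

```text
scene 389.78125 301.515625
side 97.171875 72.203125
('scene', 'side') [-0.0063 -0.0232  0.1371  0.1779] 1.5419050603996118 travel 131.10793046237995
('scene',) [-0.0086 -0.0309  0.1534  0.1838] 0.8016262657256827 travel 147.4379650200082
('side',) [-0.0154 -0.0259  0.1389  0.1794] 0.9224033816425121 travel 132.94513445014726
scene travel by outer/inner edge [120.8 119.4] spread [1.  0.8]
side travel by outer/inner edge [101.7 124.1] spread [10.6  0.4]
```

Call:
{"fn": "arm_command", "kwargs": {"translation": [[0,0.26,-0.31],[0,0.26,-0.31],[0,0,0]], "twist": [0,0,0]}}

```text
time_s: 12.25
tool_pos: [0.6617, 0.1261, 0.1953]
tool_rot: [-178.2, -0.2, 77.8]
force: [-4.2, 0.7, 2.6]
grip_width: 0.0006
```

```bash
python3 st.py; python3 lip.py; cat > chk.py <<'E'
from h import *;import sys
tag=sys.argv[1];p=np.load("p.npy")
for n in("scene","side"): cv2.imwrite(f"pics/{n}{tag}.png",cam(n)["img"])
E
python3 chk.py 7; python3 mk2.py 7|tail -2
cat > mod.py <<'E'
# which travel T best explains the black region lip end + marker in the side/scene picture: compare level lines
from h import *;import sys
tag=sys.argv[1];p=np.load("p.npy")
gm=lambda im:(255*(im/255.)**.6).astype(np.uint8);out=[]
for n,x,y in(("scene",370,340),("side",200,255)):
    c=cam(n);im=cv2.imread(f"pics/{n}{tag}.png");I=cv2.resize(gm(im[y:y+60,x:x+50]),(400,480),interpolation=cv2.INTER_CUBIC)
    for z,col in((.1315-.006+.006,(0,255,0)),(.1315+.012,(0,0,255))):
        u=(proj(c,c["extrinsics"],lipw(p,[(-.032,.10,z),(-.032,.163,z),(-.018,.163,z),(-.018,.192,z)]))-[x,y]+.5)*8
        cv2.polylines(I,[np.round(u).astype(int)],False,col,1)
    out.append(I)
cv2.imwrite(f"pics/m{tag}.png",np.hstack(out))
E
```

```text
TCP rel nose-bottom (hood axes) mm [75.6  2.9 58.1] rot [-178.24   -0.24   77.78] F hood [-4.2 -0.2  2.6] 12.25
tip px [[280.3997222  255.00218741]] nose mid px [[304.32905172 285.05061548]]
shift px [-29.12 -46.13] score 0.895 travel mm [130.32092561] res [-0.12  0.08]
scene travel by outer/inner edge [131.1 127.1] spread [0.8 0.8]
side travel by outer/inner edge [101.7 131.1] spread [11.   0.6]
```

Call:
{"fn": "arm_command", "kwargs": {"translation": [[0,0.07,-0.08],[0,0,0],[0,-0.5,0],[0,-1.5,0],[0,-3,0],[0,-3,0],[0,-2,0],[0,0,0]], "twist": [0,0,0,0,0,0,0,0]}}

```text
time_s: 13.5
tool_pos: [0.5688, 0.145, 0.1984]
tool_rot: [-179.2, -0.3, 77.6]
force: [-0.2, 0.4, 0.3]
grip_width: 0.0
```

```bash
python3 st.py; python3 lip.py; python3 chk.py 8; python3 mk2.py 8|tail -2
python3 - <<'E'
from h import *
p=np.load("p.npy");gm=lambda im:(255*(im/255.)**.6).astype(np.uint8);rows=[]
for n,x,y in(("scene",372,345),("side",202,258)):
    c=cam(n);im=cv2.imread(f"pics/{n}8.png");I=cv2.resize(gm(im[y:y+37,x:x+50]),(400,296),interpolation=cv2.INTER_CUBIC);J=I.copy()
    def L(q,col):
        u=(proj(c,c["extrinsics"],lipw(p,q))-[x,y]+.5)*8;cv2.polylines(J,[np.round(u).astype(int)],True,col,1)
    m=.1377
    for z in(m-.008,m+.008):L([(-.010,.166,z),(-.026,.166,z),(-.026,.192,z),(-.010,.192,z)],(0,255,0))
    T=.1317
    for z in(T,T+.012):L([(-.032,.163,z),(-.004,.163,z)],(0,0,255));L([(-.032,.163,z),(-.032,.1,z)],(0,0,255))
    rows.append(np.hstack([I,J]))
cv2.imwrite("pics/m8.png",np.vstack(rows))
E
```

```text
TCP rel nose-bottom (hood axes) mm [-19.2   1.5  61.2] rot [-179.22   -0.32   77.59] F hood [-0.3  0.4  0.3] 13.5
tip px [[309.7431927  272.81711997]] nose mid px [[304.32905172 285.05061548]]
shift px [-29.5 -46.4] score 0.885 travel mm [131.32867653] res [ 0.03 -0.02]
scene travel by outer/inner edge [132.8 127.4] spread [0.7 0.6]
side travel by outer/inner edge [101.4 131.5] spread [10.5  0.3]
```

View pics/m8.png

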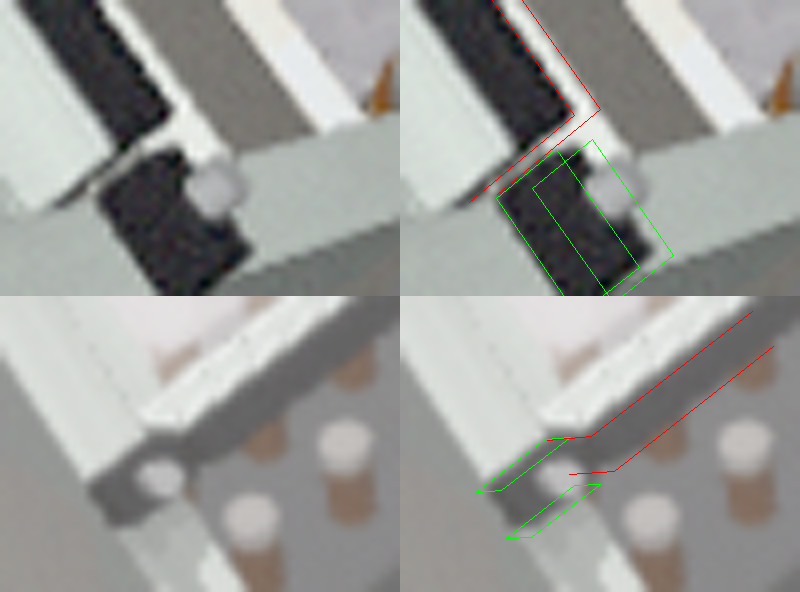

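```bash
sed -e 's/"scene":((-.032,.012),/"scene":((-.032,0.),/' -e 's/p2.npy/p3.npy/' edge.py > edge3.py; python3 edge3.py | tail -2
cat > rel.py <<'E'
from h import *;import sys
exec(open("mk2.py").read().split("# lip travel")[0].replace('np.load("p.npy")','np.load("p3.npy")'))
# absolute fit of the travel T in the late pictures with the same model
def g(n,tag): return cv2.cvtColor(cv2.imread(f"pics/{n}{tag}.png"),cv2.COLOR_BGR2GRAY).astype(np.float32)
lim={"scene":((-.032,0.),(-.022,.016)),"side":((-.032,0),(-.022,.012))}
for tag,T in(("0",0.),("8",.132)):
  for n in lim:
    c=D[n][0];im=g(n,tag);R=[]
    for y in np.linspace(.10,.15,11):
        for (x,z),k in zip(lim[n],(-1,0)):
            a=proj(c,c["extrinsics"],lipw(p,[(x,y,z+T),(x,y,z+T+.001)]));a1=proj(c,c["extrinsics"],lipw(p,[(x,y+.003,z+T)]))[0]
            t1=(a1-a[0])/np.linalg.norm(a1-a[0]);nr=np.array([-t1[1],t1[0]]);sp=(a[1]-a[0])@nr
            if sp>0:nr=-nr;sp=-sp   # nr points down-slope
            # half-level crossing nearest the prediction
            t=np.arange(-3.5,3.5,.05);q=(a[0]+t[:,None]*nr).astype(np.float32);v=cv2.remap(im,q[:,0][None],q[:,1][None],1)[0]
            d=np.gradient(cv2.GaussianBlur(v[None],(1,0+21),4)[0]);i=(d if k==-1 else -d).argmax()
            R.append((k,t[i]/sp))
    R=np.array(R);print(tag,n,"T outer, inner mm",[(T*1e3+np.median(R[R[:,0]==k,1])).round(1) for k in(-1,0)],[R[R[:,0]==k,1].std().round(1) for k in(-1,0)])
E
python3 rel.py
```

```text
[ 0.6133633   0.13418358  0.11274013 -0.21717337] -12.443117655001245 s 0.029685128933654627 rms 0.49249012860263924
nose [[0.58942569 0.13946549 0.13330933]] old [[0.58726025 0.13948086 0.13725043]]
scene 389.78125 301.515625
side 97.171875 72.203125
('scene', 'side') [-0.0085 -0.028   0.1398  0.1782] 1.5392122073104852 travel 133.75390861350465
('scene',) [-0.0125 -0.0345  0.1539  0.1833] 0.7988519032208352 travel 147.88908518620298
('side',) [-0.0168 -0.0267  0.1399  0.1774] 0.9191949992376887 travel 133.88294585706728
0 scene T outer, inner mm [np.float64(-0.8), np.float64(-5.0)] [np.float64(1.0), np.float64(1.2)]
0 side T outer, inner mm [np.float64(0.1), np.float64(-0.1)] [np.float64(0.8), np.float64(0.7)]
8 scene T outer, inner mm [np.float64(133.7), np.float64(128.4)] [np.float64(0.7), np.float64(0.7)]
8 side T outer, inner mm [np.float64(131.9), np.float64(133.3)] [np.float64(4.3), np.float64(0.7)]
```

Call:
{"fn": "arm_command", "kwargs": {"translation": [[0,-2,0],[0,-4,-1],[0,-4,-1],[0,-2,0],[0,0,0],[0,0,0]], "twist": [0,0,0,0,0,0]}}

```text
time_s: 14.8
tool_pos: [0.4504, 0.1703, 0.2198]
tool_rot: [-179.2, -0.2, 77.4]
force: [-0.7, -0.5, 0.2]
grip_width: 0.0005
```

```bash
python3 st.py; python3 lip.py; python3 - <<'E'
from h import *
for n,bx in(("scene",{"jar":(420,345,442,365),"bottle":(365,440,415,478),"marker":(384,372,400,384)}),("side",{"jar":(260,344,284,372),"bottle":(164,306,202,364),"box":(330,203,360,240),"marker":(210,270,224,290)})):
    a=cv2.imread(f"pics/{n}0.png");b=cam(n)["img"]
    for k,(x0,y0,x1,y1) in bx.items():
        r=cv2.matchTemplate(b[y0-4:y1+4,x0-4:x1+4],a[y0:y1,x0:x1],cv2.TM_CCOEFF_NORMED);_,v,_,l=cv2.minMaxLoc(r);print(n,k,"shift",np.array(l)-min(4,4),round(v,3))
E
```

```text
TCP rel nose-bottom (hood axes) mm [-140.3    0.6   82.6] rot [-179.17   -0.2    77.43] F hood [-0.6 -0.6  0.2] 14.8
tip px [[350.6921203  293.43042757]] nose mid px [[304.32905172 285.05061548]]
shift px [-29.49 -46.4 ] score 0.884 travel mm [131.31245181] res [ 0.02 -0.01]
scene jar shift [0 0] 0.867
scene bottle shift [0 0] 0.996
scene marker shift [0 0] 0.997
side jar shift [0 0] 0.981
side bottle shift [0 0] 0.999
side box shift [-4 -4] 0.454
side marker shift [0 0] 0.983
```

```bash
python3 -c "
from cell import env
print(env.sign_off())"
```

```text
the job is handed in; nothing more can be done
None
```

I pushed the window up about 131 mm along its slope, at roughly 30 mm/s, and its lip now stands level with the marker as far as the cameras can tell. I used the shut fingertips against the lip's lower front edge, with about 5 N and no pinching. I then drew the hand back about 20 cm and handed the job in at 14.8 s.

**What the last checks showed**
- **Window:** it stayed put after release. The side camera gave a travel of 131.3 mm both times I measured it with the hand off.
- **Level with the marker:** estimates of the lip's travel (about 131–134 mm) and of the travel the marker called for (131–134 mm) agree to about 0–2 mm. If anything, the lip is slightly low. The scene camera alone gave a marker travel of 147–148 mm, which I discarded as unreliable, and one of its lip edges read 4–5 mm lower than the others.
- **Bystanders:** the jar, bottle and marker showed no image shift from the start.
- **Tip box:** this check failed because the arm hid the box in the side view. The hand never went near it.

**What disagreed**
- **Fingertips:** they appeared to end about 3 cm short of the reported TCP. My first approach passed above the lip without touching it, so I lowered the hand and tried again.
- **Direction of push:** the tool could only point straight down, so I pushed on the lower front edge of the lip. I could not push square onto its underside.

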